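Uncover the tuning fork and sound it

ROBOT

A 6-joint arm with a two-finger parallel gripper is mounted at the origin on the work surface. World frame = base frame: x ahead of the robot, y to its left, z up, the work surface at z = 0. Lengths are in m, angles in rad, forces in N, time in s.
With the tool pointing down it reaches from about 0.35 to 0.8 m from the base axis. Payload 7.3 kg.
Tool frame: the origin (TCP) lies midway between the tips of the shut fingers; the grasp point (between the pads) lies 19 mm behind it; z points along the fingers, y is the line along which they close (so a half turn about z gives the same grasp; the last joint's range is limited). The gripper opens to 85 mm and grips with 20 to 120 N. Pads are 22 mm wide; open, the fingers measure 114 mm over their backs; the gripper's body (76 mm by 85 mm) begins 54 mm behind the grasp point. The pads swing forward as they close: fully open they stand 13 mm farther back than shut.
Start: joints at [-1.482, 0.342, 1.524, -0, 1.275, -0.146], TCP at [0.122, -0.511, 0.231] pointing down, gripper open.
Joint ranges: [-2.53, 2.53], [-0.77, 2.02], [0.04, 2.7], [-1, 4.14], [0.28, 2.66], [-3.11, 3.11]. Speed limits (rad/s): [2.57, 2.57, 3.14, 3.14, 3.14, 3.14].

INTERFACE

Orientations are given as a unit quaternion [x, y, z, w].
In Python, from cell import bot gives the robot as it stands. The module is installed in compiled form; this text tells all that it offers.
- The arm moves only by the tool carry_out, never from a script. Its argument "increments" is a list of rows, each an object with "offset": the shift along the tool's x, y, z in units of 50 cm (1.0 is 50 cm), a list of three; "dr": the turn, a rotation vector about the tool's x, y, z in units of 0.5 rad (1.0 is 0.5 rad), a list of three; "hand": the opening, from 0 (shut) to 1 (fully open). In form: [{"offset": [tx, ty, tz], "dr": [rx, ry, rz], "hand": hand}, ...]. A call has 1 to 12 rows; each row shifts and turns the commanded pose from where the row before left it, along the tool's axes as they then stand; what a row does not reach is not made up. A row lasts 1/8 s, in which the tool goes at most 62.5 mm and 10.7 degrees, less where a joint would pass 70% of its speed; a pose out of reach is approached as far as the arm can. A call with a number of a shift or a turn outside -1 to 1 is refused whole. A call with a gripper value outside its range is refused whole. The fingers move at their own pace and stop on an object; "grip_force" is the grip in N (left out, the last holds). Time passes only in rows, so rows that do not move let the fingers close. It gives the time, the measured TCP pose, the force, the opening and the grip force at its end, in the units of the state.
- bot.observe(): the state, without advancing time (a new reading comes with each control period).
- bot.snapshot(name): name is "scene" or "side" or "wrist"; returns a dict with "color" (384x512x3 uint8, blue, green, red), "vfov" (degrees; the focal length in pixels is half the picture's height over the tangent of half this angle, whatever the lens; pixels are square), "cx", "cy" (the principal point, pixels), "distortion" ([k1, k2, p1, p2, k3] as OpenCV has them; the pictures are not rectified), "view" (4x4, takes a point from world to camera coordinates); the wrist camera has in their place "mount" (4x4, takes a point from camera to tool coordinates, whose origin is the TCP and whose axes are the flange's). Camera axes: x right, y down, z forward; pixel columns grow to the right and rows downward; lengths in m; the calibration is good to about 2 mm. A picture is of the moment at which its call begins: read the wrist's pose just before it. There is no depth.
- bot.job_done(): hands the job in; it is judged then, once.
The state is a dict: "time_s": time; "joint_pos": joint angles; "joint_velocities": joint speeds; "joint_torque": joint torques, N m; "tool_pos": TCP position; "eef_rot": TCP orientation; "ft_force": force on the tool from outside, world axes, zero at the start; "wrist_torque": the same for the moment, N m; "finger_gap": opening from 0.0 (shut) to 1.0 (fully open); "gripper_force": force on a finger pad.
Only numpy, scipy, OpenCV 4.12 (cv2) and the standard library are available. Lean on these libraries where they do the work, as an engineer would, in place of code of your own. Each camera call takes 0.05 s, during which the arm holds its last target. There are 200 camera calls.

TASK

Lift the frosted bell jar by its handle straight up off the tuning fork stand and set it down gently, mouth down, in the middle of the grey adjustable platform, feeling for the platform since its height is changed every time. With the jar let go, push the striker's crossbar away from the fork as far as it goes and let it slip off so that the striker snaps back against the fork. Leave the handbell, the steel ball and the rod where they are.

Things in the scene. Friction and masses are not known exactly. Their poses are not given: they have to be found in the camera images.
- stand: fixed round black iron base, 170 mm across, 20 mm thick, with a steel tuning fork upright in its centre (fork 36 mm wide along the stand's x, 10 mm thick, its top 92 mm above the table). Origin: centre of the underside, on the table; z up. The brass striker stands on the +x side of the fork (see bar).
- jar: loose frosted glass bell jar, mouth down over fork and striker: cylinder 140 mm across, 125 mm high, wall 4 mm, open below, closed crown 5 mm thick; about 0.65 kg. Origin: centre of its open lower rim (at the start on the stand's top, 20 mm above the table); z up through the crown. It must rise 115 mm to clear the striker.
- handle (a point): middle of the handle on the jar's crown: a brass arch of 10 mm round bar, its straight top running along the jar's y (48 mm straight, 64 mm between the legs). This point is on the bar's centre line, 158 mm above the jar's rim and 33 mm above the crown, so the gripper can close along the jar's x.
- jack: fixed adjustable-height platform: grey foot 170 x 170 mm on the table, telescopic column, aluminium top plate 180 x 180 mm centred over the foot. Origin: centre of the foot's underside, on the table; z up. The flat top stands anywhere from 55 to 85 mm above the table, set anew each time and not reported: find it by touch.
- striker (a joint): angle of the sprung striker: 0 = upright, resting at the fork (where the spring returns it), 0.70 = against its stop, leaning away from the fork to the stand's +x. It hinges about the stand's y at 35 mm along the stand's +x, 27 mm above the table. Pushing its crossbar to the stop takes about 4 N.
- bar (a point): middle of the striker's crossbar: 8 mm round brass bar along the stand's y, 60 mm long, 85 mm above the hinge, so 112 mm above the table at rest (20 mm higher than the fork's top, so fingertips fit in over the fork and behind the bar). Moves with the striker.
- handbell: brass handbell, mouth down, 72 mm across, 108 mm high with its wooden grip; bystander. Origin: centre of its underside.
- ball_center (a point): centre of a 60 mm chrome steel ball on a cork ring; bystander.
- rod: black ebonite rod, 17 mm thick and 163 mm long, rounded tip and square brass grip, lying along its x; bystander. Origin on the table under it, 12 mm from its mid-length.
There are look-alikes about, which are no part of the job. Several things have the shape of the stand; the one meant has the colours described above.

How it is judged:
On the way, in this order (a step that is already met when the one before it is completed fails the run):
1. the jar is lifted clear over the striker (z of jar in the frame of stand above 0.118 m), for 0.1 s.
2. the jar stands on the platform, let go (horizontal distance between jar and jack below 0.022 m and contact force between jar and jack above 1 N and angle between jar's own z axis and vertical below 0.06 rad and linear speed of jar below 0.02 m/s and contact force between the fingers and jar below 0.1 N), for 0.3 s.
3. the striker is pushed to its stop (value of joint striker above 0.65 rad), for 0.05 s.
4. the striker, let go, snaps back by its spring (velocity of joint striker below -1.5 rad/s), for 0.02 s.
At the end, for the whole second after the job is handed in: The jar stands still and upright (within 0.06 rad) on the platform, let go, its axis within 22 mm of the platform's middle, and the striker is back at the fork (below 0.06 rad) (all of step 2 and value of joint striker below 0.06 rad); the robot touches nothing.
It fails at once if the jar is dropped (falls out of the fingers faster than 0.3 m/s) (linear speed of jar above 0.3 m/s and contact force between the fingers and jar below 1 N).
It fails at once if the jar is banged or pressed onto the platform (over 50 N) (contact force between jar and jack above 50 N).
It fails at once if the jar is knocked against the stand, fork or striker (over 50 N) (contact force between jar and stand above 50 N).
It fails at once if the handbell, ball or rod is moved by over 20 mm (distance of any of handbell, ball_center, rod from where it was at the start of the episode above 0.02 m).
It also fails if it takes over 61 s, if anything falls off the work surface, if the arm or the gripper's body presses on something with over 40 N, if the wrist force passes 120 N, or if a joint passes its speed limit or range.

## Working session

There is one attempt and no reset: what is moved stays moved. The work goes in short steps, Python scripts to look and compute and a tool call to move; the robot and the scene stay as the last step left them, time stands still between calls to the robot, and variables do not carry over. Pictures are saved under pics/ and viewed, at most 10 in all, crops included, and the job is handed in when it is done.

Besides the shell and the picture viewer there is one more tool, called after "Call:" as name(argument=value, ...), one argument or row to a line, values as JSON. carry_out: Moves the arm, as the interface text tells. Its arguments: {"type":"object","properties":{"increments":{"type":"array","items":{"type":"object","properties":{"offset":{"type":"array","items":{"type":"number","minimum":-1,"maximum":1}},"dr":{"type":"array","items":{"type":"number","minimum":-1,"maximum":1}},"hand":{"type":"number"}}}},"grip_force":{"type":"number"}},"required":["increments"]}

```bash
mkdir -p pics; python3 - <<'E'
from cell import bot
import cv2,pickle
o=bot.observe();print(o)
for n in("scene","side"):
    s=bot.snapshot(n);cv2.imwrite(f"pics/{n}0.png",s["color"]);pickle.dump(s,open(n+".pkl","wb"))
    print({k:v for k,v in s.items() if k!="color"})
E
```

```text
{'time_s': 0.0, 'joint_pos': array([-1.48201800e+00,  3.42744635e-01,  1.52498219e+00,  1.26107857e-05,
        1.27538962e+00, -1.45993898e-01]), 'joint_velocities': array([-6.69297161e-04, -5.78140339e-04, -1.35995190e-04, -2.63345872e-04,
       -1.30191664e-03, -4.74177313e-05]), 'joint_torque': array([ 3.00802685e-04, -4.33675289e+01, -2.46008277e+01, -1.90705200e-04,
        8.05345044e-03, -2.14416474e-05]), 'tool_pos': array([ 0.12212062, -0.51020759,  0.23062673]), 'eef_rot': array([ 9.93118085e-01,  1.17114850e-01,  2.78215307e-05, -7.61409904e-04]), 'ft_force': array([-0.55906234, -0.15013706, -0.30912957]), 'wrist_torque': array([ 0.02987174,  0.01828294, -0.00470115]), 'gripper_force': 0.0, 'finger_gap': 0.9971515184109145}
{'vfov': 53.15322995742049, 'cx': 253.0581681369291, 'cy': 187.7110044045742, 'distortion': array([-0.05184651,  0.        ,  0.        ,  0.        ,  0.        ]), 'view': array([[ 0.85289328,  0.52175242, -0.01864056, -0.47404992],
       [ 0.31085862, -0.53618885, -0.78477285,  0.00884032],
       [-0.41945199,  0.66353291, -0.61950311,  1.17746477],
       [ 0.        ,  0.        ,  0.        ,  1.        ]])}
{'vfov': 52.42754434816851, 'cx': 256.8925131406544, 'cy': 189.3979190886135, 'distortion': array([-0.10481963,  0.        ,  0.        ,  0.        ,  0.        ]), 'view': array([[ 0.96688197, -0.25462672,  0.0174499 , -0.46944535],
       [-0.13717604, -0.57611303, -0.80577696,  0.24691032],
       [ 0.21522546,  0.77669751, -0.59196198,  0.86661147],
       [ 0.        ,  0.        ,  0.        ,  1.        ]])}
```

View pics/scene0.png

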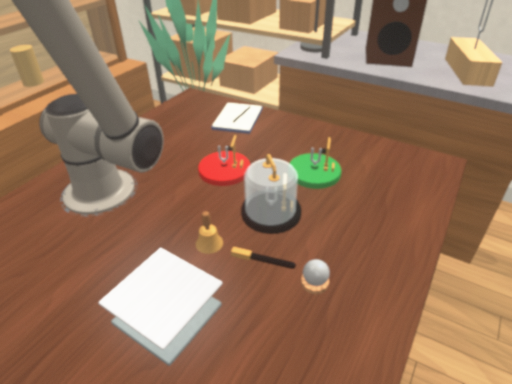

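View pics/side0.png

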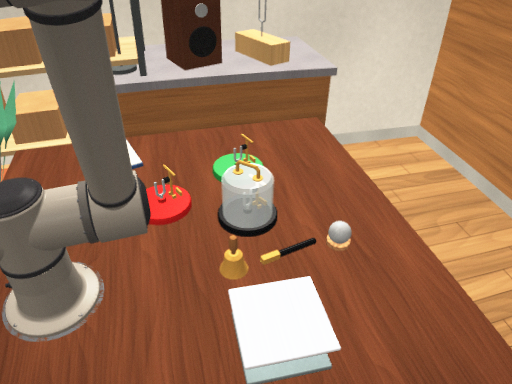

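The scene shows three stands: red (225,167), green (315,170), and black under the jar (271,205). The black one, with the frosted jar on it, fits the description. The pale square plate over a grey foot (scene 162,298; side 283,322) is the jack. I'll confirm both in enlarged crops.

```bash
python3 - <<'E'
import cv2,pickle
import numpy as np
a=pickle.load(open("scene.pkl","rb"))["color"];b=pickle.load(open("side.pkl","rb"))["color"]
# jar crops x5 (80x110), both side by side
f=lambda im,x,y,w,h,k:cv2.resize(im[y:y+h,x:x+w],None,fx=k,fy=k,interpolation=cv2.INTER_CUBIC)
cv2.imwrite("pics/jar.png",np.hstack([f(a,235,145,80,90,5),f(b,210,145,80,90,5)]))
cv2.imwrite("pics/jack.png",np.hstack([f(a,95,240,130,120,3),f(b,220,270,130,120,3)]))
E
```

```text
Traceback (most recent call last):
ValueError: all the input array dimensions except for the concatenation axis must match exactly, but along dimension 0, the array at index 0 has size 360 and the array at index 1 has size 342
```

View pics/jar.png

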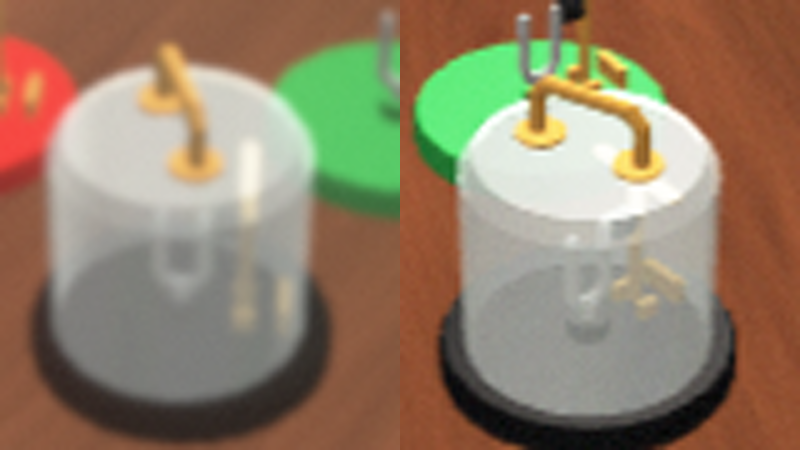

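The crop confirms the black base with the steel fork and the brass striker under the jar. The handle feet are at scene (267.4,164.6) and (274,177.6), and at side (238,171.2) and (258,177.6).

```bash
cat > lib.py <<'E'
import cv2,pickle
import numpy as np
def cam(s):
    f=s["color"].shape[0]/2/np.tan(np.radians(s["vfov"]/2))
    return np.array([[f,0,s["cx"]],[0,f,s["cy"]],[0,0,1]]),np.array(s["distortion"])
def ray(s,p,V=None):
    V=s["view"] if V is None else V
    K,d=cam(s);u=cv2.undistortPoints(np.array([[p]],float),K,d)[0,0]
    R=V[:3,:3];return -R.T@V[:3,3],R.T@np.array([u[0],u[1],1])
def atz(s,p,z,V=None):
    c,r=ray(s,p,V);return c+r*(z-c[2])/r[2]
def tri(rays):
    A=0;b=0
    for c,r in rays:
        r=r/np.linalg.norm(r);P=np.eye(3)-np.outer(r,r);A=A+P;b=b+P@c
    return np.linalg.solve(A,b)
def proj(s,X,V=None):
    V=s["view"] if V is None else V
    K,d=cam(s);return cv2.projectPoints(np.array(X,float).reshape(-1,3),cv2.Rodrigues(V[:3,:3])[0],V[:3,3],K,d)[0][:,0]
E
python3 - <<'E'
from lib import *
a=pickle.load(open("scene.pkl","rb"));b=pickle.load(open("side.pkl","rb"))
for p,q in [((267.4,164.6),(238,171.2)),((274,177.6),(258,177.6))]:
    print(tri([ray(a,p),ray(b,q)]),atz(a,p,.148),atz(b,q,.148))
# base ellipse: left/right extremes at table
for s,pts in((a,[(241.5,212),(300.5,212)]),(b,[(218,215),(277,215)])):
    print([atz(s,p,.015) for p in pts])
f=lambda im,x,y,w,h,k:cv2.resize(im[y:y+h,x:x+w],None,fx=k,fy=k,interpolation=cv2.INTER_CUBIC)
cv2.imwrite("pics/jack.png",np.hstack([f(a["color"],95,244,130,114,3),f(b["color"],220,270,130,114,3)]))
E
```

```text
[0.48259509 0.19734536 0.14444356] [0.48447033 0.19437514 0.148     ] [0.48135515 0.19048278 0.148     ]
[0.52629891 0.15446439 0.14556997] [0.5272548  0.15303013 0.148     ] [0.52518028 0.14947838 0.148     ]
[array([0.4420387 , 0.12499512, 0.015     ]), array([0.5832536 , 0.20731589, 0.015     ])]
[array([0.42079141, 0.18295937, 0.015     ]), array([0.58167236, 0.14422992, 0.015     ])]
```

View pics/jack.png

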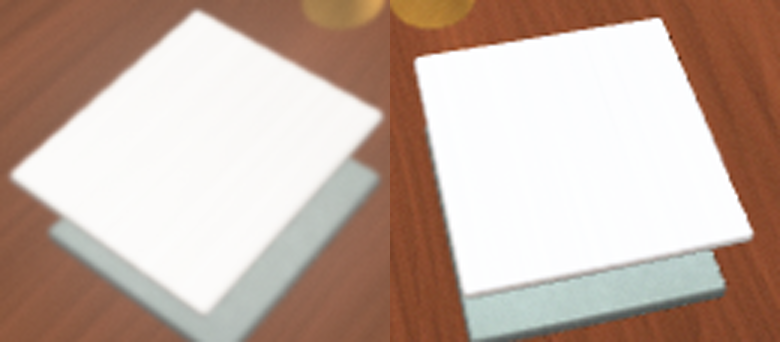

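Jack plate corners in the scene view: (160.7,247), (223,283), (164,348.7), (98.3,302.7). In the side view: (228.3,289.3), (310.3,275.7), (341,349), (245.3,368.3).

```bash
cat >> lib.py <<'E'
from scipy.spatial.transform import Rotation as Ro
def tocmd(o,dxyz):
    "world shift -> tool axes, units of 50 cm"
    return Ro.from_quat(o["eef_rot"]).inv().apply(dxyz)/.5
def wristV(s,o):
    T=np.eye(4);T[:3,:3]=Ro.from_quat(o["eef_rot"]).as_matrix();T[:3,3]=o["tool_pos"]
    return np.linalg.inv(T@np.array(s["mount"]))
E
python3 - <<'E'
from lib import *
from cell import bot
a=pickle.load(open("scene.pkl","rb"));b=pickle.load(open("side.pkl","rb"))
A=[(160.7,247),(223,283),(164,348.7),(98.3,302.7)];B=[(228.3,289.3),(310.3,275.7),(341,349),(245.3,368.3)]
P=np.array([tri([ray(a,p),ray(b,q)]) for p,q in zip(A,B)]);print(P.round(4),P.mean(0),np.linalg.norm(P-np.roll(P,1,0),axis=1))
for z in(.055,.07,.085):print(z,np.mean([atz(a,p,z) for p in A],0),np.mean([atz(b,p,z) for p in B],0))
o=bot.observe()
s=bot.snapshot("wrist");print({k:v for k,v in s.items() if k!="color"})
for n,p,q in(("bell",(208,245),(234,272)),("ball",(316,273),(340,234))):print(n,tri([ray(a,p),ray(b,q)]))
print(tocmd(o,[.5,0,0]),tocmd(o,[0,.5,0]))
E
```

```text
[[ 0.3879 -0.1308  0.0787]
 [ 0.5676 -0.1372  0.0758]
 [ 0.5601 -0.3149  0.0746]
 [ 0.3814 -0.3102  0.0784]] [ 0.47426629 -0.22327245  0.0768815 ] [0.17956258 0.17987292 0.17789893 0.178811  ]
0.055 [ 0.45946518 -0.2121088   0.055     ] [ 0.47997146 -0.20956035  0.055     ]
0.07 [ 0.46918924 -0.21918122  0.07      ] [ 0.47594108 -0.21950145  0.07      ]
0.085 [ 0.4789133  -0.22625364  0.085     ] [ 0.4719107  -0.22944255  0.085     ]
{'vfov': 69.09734199225782, 'cx': 256.59330220974954, 'cy': 189.51960588420673, 'distortion': array([-0.01321186,  0.        ,  0.        ,  0.        ,  0.        ]), 'mount': array([[ 6.31635956e-04, -9.62084411e-01, -2.72751146e-01,
         6.86576958e-02],
       [ 9.99999203e-01,  3.09460725e-04,  1.22422259e-03,
         1.69796004e-04],
       [-1.09339970e-03, -2.72751702e-01,  9.62083839e-01,
        -1.42416040e-01],
       [ 0.00000000e+00,  0.00000000e+00,  0.00000000e+00,
         1.00000000e+00]])}
bell [ 0.42378074 -0.01057033 -0.00696862]
ball [0.71337473 0.01688112 0.03134852]
[ 9.72558711e-01  2.32657560e-01 -1.13300194e-04] [ 0.23265749 -0.97255776  0.0013788 ]
```

Call:
carry_out(
  increments=[
    {"offset": [0, 0, -0.02], "dr": [0, 0, -0.355], "hand": 1},
    {"offset": [0, 0, -0.02], "dr": [0, 0, -0.355], "hand": 1},
    {"offset": [0, 0, -0.02], "dr": [0, 0, -0.355], "hand": 1},
    {"offset": [0, 0, -0.02], "dr": [0, 0, -0.355], "hand": 1},
    {"offset": [0, 0, -0.02], "dr": [0, 0, -0.355], "hand": 1},
    {"offset": [0, 0, -0.02], "dr": [0, 0, -0.355], "hand": 1},
    {"offset": [0, 0, -0.02], "dr": [0, 0, -0.355], "hand": 1},
    {"offset": [0, 0, -0.02], "dr": [0, 0, -0.355], "hand": 1},
    {"offset": [0, 0, -0.02], "dr": [0, 0, -0.355], "hand": 1},
    {"offset": [0, 0, -0.02], "dr": [0, 0, -0.355], "hand": 1},
    {"offset": [0, 0, -0.02], "dr": [0, 0, -0.355], "hand": 1},
    {"offset": [0, 0, -0.02], "dr": [0, 0, -0.355], "hand": 1},
  ],
)

```text
time_s: 1.65
tool_pos: [0.1221, -0.5104, 0.3513]
eef_rot: [0.376, 0.927, 0.0, -0.0]
ft_force: [-0.4, -0.8, 0.6]
finger_gap: 0.999
gripper_force: 0.0
```

```bash
python3 - <<'E'
from lib import *
from cell import bot
o=bot.observe();print(o["tool_pos"],o["joint_pos"],Ro.from_quat(o["eef_rot"]).as_matrix().round(3))
w=np.array([.474,-.223,.35]);print(tocmd(o,w-o["tool_pos"]),tocmd(o,np.array([.504,.176,.35])-w))
E
```

```text
[ 0.12214847 -0.51043755  0.35134246] [-1.48200481e+00  2.79486010e-01  1.28634792e+00  1.36682263e-05
  1.57642535e+00 -2.28190657e+00] [[-0.717  0.697 -0.   ]
 [ 0.697  0.717  0.001]
 [ 0.     0.    -1.   ]]
[-0.10419914  0.90267376  0.00303532] [5.12990753e-01 6.14202091e-01 5.28111409e-04]
```

Call:
carry_out(
  increments=[
    {"offset": [-0.0095, 0.082, 0], "hand": 1},
    {"offset": [-0.0095, 0.082, 0], "hand": 1},
    {"offset": [-0.0095, 0.082, 0], "hand": 1},
    {"offset": [-0.0095, 0.082, 0], "hand": 1},
    {"offset": [-0.0095, 0.082, 0], "hand": 1},
    {"offset": [-0.0095, 0.082, 0], "hand": 1},
    {"offset": [-0.0095, 0.082, 0], "hand": 1},
    {"offset": [-0.0095, 0.082, 0], "hand": 1},
    {"offset": [-0.0095, 0.082, 0], "hand": 1},
    {"offset": [-0.0095, 0.082, 0], "hand": 1},
    {"offset": [-0.0095, 0.082, 0], "hand": 1},
  ],
)

```text
$.increments[0]: bad value
```

Call:
carry_out(
  increments=[
    {"offset": [0.05, 0.06, 0], "hand": 1},
    {"offset": [0.05, 0.06, 0], "hand": 1},
    {"offset": [0.05, 0.06, 0], "hand": 1},
    {"offset": [0.05, 0.06, 0], "hand": 1},
    {"offset": [0.05, 0.06, 0], "hand": 1},
    {"offset": [0.05, 0.06, 0], "hand": 1},
    {"offset": [0.05, 0.06, 0], "hand": 1},
    {"offset": [0.05, 0.06, 0], "hand": 1},
    {"offset": [0.05, 0.06, 0], "hand": 1},
    {"offset": [0.05, 0.06, 0], "hand": 1},
    {"offset": [0.013, 0.014, 0], "hand": 1},
    {"offset": [0, 0, 0], "hand": 1},
  ],
)

```text
$.increments[0]: bad value
```

```bash
python3 - <<'E'
from lib import *
from cell import bot
o=bot.observe();print(o["tool_pos"],o["joint_pos"],o["eef_rot"])
s=bot.snapshot("wrist");pickle.dump((s,o),open("w1.pkl","wb"))
cv2.imwrite("pics/w1.png",s["color"])
print(proj(s,[[.504,.176,.178]],wristV(s,o)))
E
```

```text
[ 0.12214847 -0.51043755  0.35134246] [-1.48200481e+00  2.79486010e-01  1.28634792e+00  1.36682263e-05
  1.57642535e+00 -2.28190657e+00] [ 3.75973585e-01  9.26630321e-01  2.99650878e-04 -1.46132009e-04]
[[957.61390575  -9.91800025]]
```

View pics/w1.png

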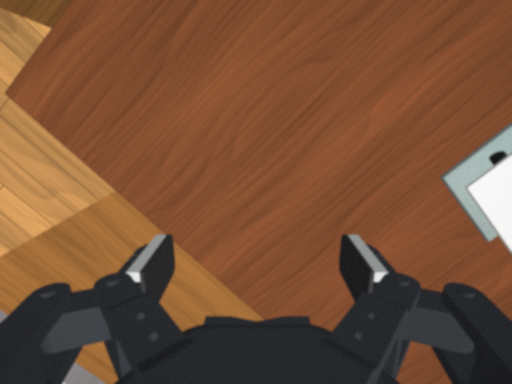

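The moves were refused because "dr" was left out, so this view only shows the start area, with the jack's corner at (445,178). I'll resend them with "dr".

Call:
carry_out(
  increments=[
    {"offset": [-0.0095, 0.082, 0], "dr": [0, 0, 0], "hand": 1},
    {"offset": [-0.0095, 0.082, 0], "dr": [0, 0, 0], "hand": 1},
    {"offset": [-0.0095, 0.082, 0], "dr": [0, 0, 0], "hand": 1},
    {"offset": [-0.0095, 0.082, 0], "dr": [0, 0, 0], "hand": 1},
    {"offset": [-0.0095, 0.082, 0], "dr": [0, 0, 0], "hand": 1},
    {"offset": [-0.0095, 0.082, 0], "dr": [0, 0, 0], "hand": 1},
    {"offset": [-0.0095, 0.082, 0], "dr": [0, 0, 0], "hand": 1},
    {"offset": [-0.0095, 0.082, 0], "dr": [0, 0, 0], "hand": 1},
    {"offset": [-0.0095, 0.082, 0], "dr": [0, 0, 0], "hand": 1},
    {"offset": [-0.0095, 0.082, 0], "dr": [0, 0, 0], "hand": 1},
    {"offset": [-0.0095, 0.082, 0], "dr": [0, 0, 0], "hand": 1},
  ],
)

```text
time_s: 3.08
tool_pos: [0.4764, -0.2245, 0.3509]
eef_rot: [0.38, 0.925, -0.0, -0.0]
ft_force: [0.7, 0.2, -0.2]
finger_gap: 0.997
gripper_force: 0.0
```

Call:
carry_out(
  increments=[
    {"offset": [0.05, 0.06, 0], "dr": [0, 0, 0], "hand": 1},
    {"offset": [0.05, 0.06, 0], "dr": [0, 0, 0], "hand": 1},
    {"offset": [0.05, 0.06, 0], "dr": [0, 0, 0], "hand": 1},
    {"offset": [0.05, 0.06, 0], "dr": [0, 0, 0], "hand": 1},
    {"offset": [0.05, 0.06, 0], "dr": [0, 0, 0], "hand": 1},
    {"offset": [0.05, 0.06, 0], "dr": [0, 0, 0], "hand": 1},
    {"offset": [0.05, 0.06, 0], "dr": [0, 0, 0], "hand": 1},
    {"offset": [0.05, 0.06, 0], "dr": [0, 0, 0], "hand": 1},
    {"offset": [0.05, 0.06, 0], "dr": [0, 0, 0], "hand": 1},
    {"offset": [0.05, 0.06, 0], "dr": [0, 0, 0], "hand": 1},
    {"offset": [0.013, 0.014, 0], "dr": [0, 0, 0], "hand": 1},
    {"offset": [0, 0, 0], "dr": [0, 0, 0], "hand": 1},
  ],
)

```text
time_s: 4.58
tool_pos: [0.5077, 0.1732, 0.3508]
eef_rot: [0.379, 0.925, -0.0, -0.0]
ft_force: [0.4, 0.1, 1.0]
finger_gap: 1.004
gripper_force: 0.0
```

```bash
python3 - <<'E'
from lib import *
from cell import bot
o=bot.observe();print(o["tool_pos"],o["joint_pos"],o["eef_rot"])
s=bot.snapshot("wrist");pickle.dump((s,o),open("w1.pkl","wb"))
cv2.imwrite("pics/w2.png",s["color"])
print(proj(s,[[.504,.176,.178]],wristV(s,o)))
E
```

```text
[0.50768726 0.17322457 0.35081478] [ 1.86174455e-01  3.03116368e-01  1.25506601e+00 -4.53487145e-04
  1.58429316e+00 -6.07537192e-01] [ 3.78842502e-01  9.25461027e-01 -4.30265650e-04 -2.47274362e-04]
[[256.74953547 168.59122125]]
```

View pics/w2.png

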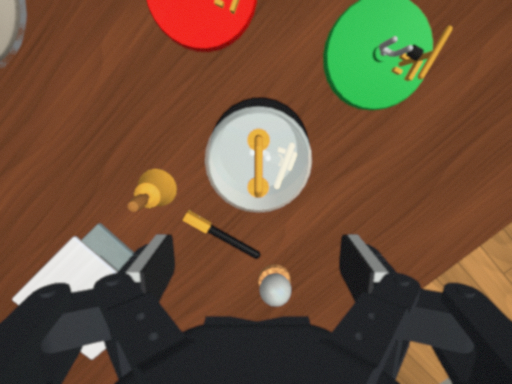

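The wrist view shows the jar with its handle running straight down the image, feet at (258,140) and (259,188). The striker bar, inside at (286,165), is turned about 18° relative to the handle. I'll measure from an enlarged crop.

```bash
python3 - <<'E'
from lib import *
s,o=pickle.load(open("w1.pkl","rb"));V=wristV(s,o)
im=s["color"]
cv2.imwrite("pics/w2c.png",cv2.resize(im[95:220,195:325],None,fx=4.6,fy=4.6,interpolation=cv2.INTER_CUBIC))
P=[atz(s,p,.146,V) for p in((258,140),(259,188))];print(P,np.mean(P,0))
P=[atz(s,p,.112,V) for p in((293,145),(278,187))];print(P,np.mean(P,0))
# crown circle extents at z=.145
print(proj(s,[[.504,.176,.145],[.5,.18,.0]],V))
E
```

```text
[array([0.48415727, 0.1976251 , 0.146     ]), array([0.52896209, 0.15554472, 0.146     ])] [0.50655968 0.17658491 0.146     ]
[array([0.52490418, 0.22454371, 0.112     ]), array([0.5537553 , 0.16933369, 0.112     ])] [0.53932974 0.1969387  0.112     ]
[[256.76177823 163.31423272]
 [256.82620836 144.97697776]]
```

View pics/w2c.png

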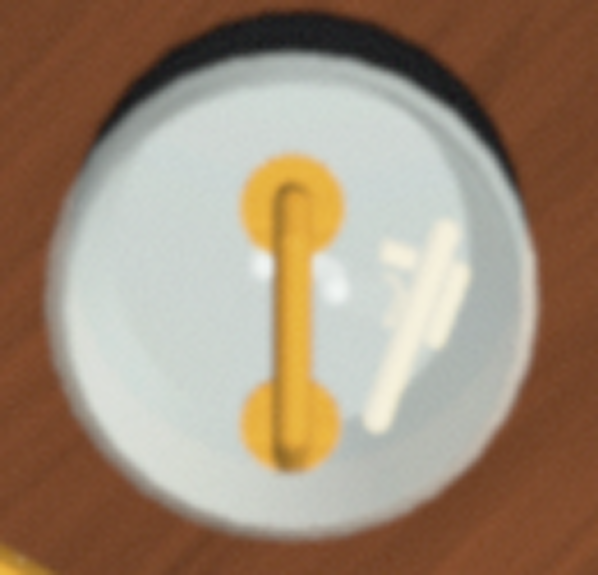

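Call:
carry_out(
  increments=[
    {"offset": [0.0068, 0.0026, 0.02], "dr": [0, 0, 0], "hand": 1},
    {"offset": [0, 0, 0.045], "dr": [0, 0, 0], "hand": 1},
    {"offset": [0, 0, 0.045], "dr": [0, 0, 0], "hand": 1},
    {"offset": [0, 0, 0.045], "dr": [0, 0, 0], "hand": 1},
    {"offset": [0, 0, 0.045], "dr": [0, 0, 0], "hand": 1},
    {"offset": [0, 0, 0.045], "dr": [0, 0, 0], "hand": 1},
    {"offset": [0, 0, 0.045], "dr": [0, 0, 0], "hand": 1},
    {"offset": [0, 0, 0.045], "dr": [0, 0, 0], "hand": 1},
    {"offset": [0, 0, 0.026], "dr": [0, 0, 0], "hand": 1},
    {"offset": [0, 0, 0.01], "dr": [0, 0, 0], "hand": 1},
    {"offset": [0, 0, 0.01], "dr": [0, 0, 0], "hand": 1},
    {"offset": [0, 0, 0], "dr": [0, 0, 0], "hand": 0.6},
  ],
)

```text
time_s: 6.12
tool_pos: [0.5065, 0.1764, 0.161]
eef_rot: [0.379, 0.926, 0.0, 0.0]
ft_force: [-0.0, 0.5, 0.3]
finger_gap: 0.815
gripper_force: 0.0
```

Call:
carry_out(
  increments=[
    {"offset": [0, 0, 0], "dr": [0, 0, 0], "hand": 0.4},
    {"offset": [0, 0, 0], "dr": [0, 0, 0], "hand": 0.3},
    {"offset": [0, 0, 0], "dr": [0, 0, 0], "hand": 0.2},
    {"offset": [0, 0, 0], "dr": [0, 0, 0], "hand": 0.0},
    {"offset": [0, 0, 0], "dr": [0, 0, 0], "hand": 0.0},
    {"offset": [0, 0, 0], "dr": [0, 0, 0], "hand": 0.0},
    {"offset": [0, 0, 0], "dr": [0, 0, 0], "hand": 0.0},
  ],
  grip_force=60,
)

```text
time_s: 7.0
tool_pos: [0.5065, 0.1765, 0.1611]
eef_rot: [0.379, 0.926, 0.0, 0.0]
ft_force: [0.2, 0.0, 4.1]
finger_gap: 0.093
gripper_force: 58.6
```

Call:
carry_out(
  increments=[
    {"offset": [0, 0, -0.01], "dr": [0, 0, 0], "hand": 0},
    {"offset": [0, 0, -0.01], "dr": [0, 0, 0], "hand": 0},
    {"offset": [0, 0, -0.01], "dr": [0, 0, 0], "hand": 0},
    {"offset": [0, 0, -0.01], "dr": [0, 0, 0], "hand": 0},
    {"offset": [0, 0, 0], "dr": [0, 0, 0], "hand": 0},
  ],
  grip_force=80,
)

```text
time_s: 7.62
tool_pos: [0.5066, 0.1765, 0.1812]
eef_rot: [0.379, 0.926, 0.0, 0.0]
ft_force: [-0.3, -0.0, -6.3]
finger_gap: 0.078
gripper_force: 78.0
```

Call:
carry_out(
  increments=[
    {"offset": [0, 0, -0.02], "dr": [0, 0, 0], "hand": 0},
    {"offset": [0, 0, -0.025], "dr": [0, 0, 0], "hand": 0},
    {"offset": [0, 0, -0.025], "dr": [0, 0, 0], "hand": 0},
    {"offset": [0, 0, -0.025], "dr": [0, 0, 0], "hand": 0},
    {"offset": [0, 0, -0.025], "dr": [0, 0, 0], "hand": 0},
    {"offset": [0, 0, -0.025], "dr": [0, 0, 0], "hand": 0},
    {"offset": [0, 0, -0.025], "dr": [0, 0, 0], "hand": 0},
    {"offset": [0, 0, -0.025], "dr": [0, 0, 0], "hand": 0},
    {"offset": [0, 0, -0.025], "dr": [0, 0, 0], "hand": 0},
    {"offset": [0, 0, -0.02], "dr": [0, 0, 0], "hand": 0},
    {"offset": [0, 0, -0.01], "dr": [0, 0, 0], "hand": 0},
    {"offset": [0, 0, 0], "dr": [0, 0, 0], "hand": 0},
  ],
)

```text
time_s: 9.12
tool_pos: [0.5064, 0.1765, 0.306]
eef_rot: [0.379, 0.926, 0.0, 0.0]
ft_force: [0.2, -0.9, -6.2]
finger_gap: 0.086
gripper_force: 78.3
```

```bash
python3 - <<'E'
from lib import *
from cell import bot
o=bot.observe();print(o["tool_pos"],o["finger_gap"],o["ft_force"])
print(tocmd(o,np.array([.474,-.223,o["tool_pos"][2]])-o["tool_pos"]))
E
```

```text
[0.50639469 0.17645966 0.30595461] 0.08608286737211487 [ 0.24725175 -0.87631128 -6.18765356]
[-5.13847636e-01 -6.15166931e-01  3.61261670e-06]
```

Call:
carry_out(
  increments=[
    {"offset": [-0.012, -0.0145, 0], "dr": [0, 0, 0], "hand": 0},
    {"offset": [-0.024, -0.029, 0], "dr": [0, 0, 0], "hand": 0},
    {"offset": [-0.035, -0.042, 0], "dr": [0, 0, 0], "hand": 0},
    {"offset": [-0.035, -0.042, 0], "dr": [0, 0, 0], "hand": 0},
    {"offset": [-0.035, -0.042, 0], "dr": [0, 0, 0], "hand": 0},
    {"offset": [-0.035, -0.042, 0], "dr": [0, 0, 0], "hand": 0},
    {"offset": [-0.035, -0.042, 0], "dr": [0, 0, 0], "hand": 0},
    {"offset": [-0.035, -0.042, 0], "dr": [0, 0, 0], "hand": 0},
    {"offset": [-0.035, -0.042, 0], "dr": [0, 0, 0], "hand": 0},
    {"offset": [-0.035, -0.042, 0], "dr": [0, 0, 0], "hand": 0},
    {"offset": [-0.035, -0.042, 0], "dr": [0, 0, 0], "hand": 0},
    {"offset": [-0.035, -0.042, 0], "dr": [0, 0, 0], "hand": 0},
  ],
)

```text
time_s: 10.62
tool_pos: [0.4805, -0.126, 0.3057]
eef_rot: [0.379, 0.925, -0.0, -0.0]
ft_force: [0.5, 0.4, -5.5]
finger_gap: 0.084
gripper_force: 78.2
```

Call:
carry_out(
  increments=[
    {"offset": [-0.035, -0.042, 0], "dr": [0, 0, 0], "hand": 0},
    {"offset": [-0.035, -0.042, 0], "dr": [0, 0, 0], "hand": 0},
    {"offset": [-0.03, -0.035, 0], "dr": [0, 0, 0], "hand": 0},
    {"offset": [-0.018, -0.021, 0], "dr": [0, 0, 0], "hand": 0},
    {"offset": [-0.01, -0.0115, 0], "dr": [0, 0, 0], "hand": 0},
    {"offset": [0, 0, 0.03], "dr": [0, 0, 0], "hand": 0},
    {"offset": [0, 0, 0.03], "dr": [0, 0, 0], "hand": 0},
    {"offset": [0, 0, 0.02], "dr": [0, 0, 0], "hand": 0},
    {"offset": [0, 0, 0], "dr": [0, 0, 0], "hand": 0},
  ],
)

```text
time_s: 11.75
tool_pos: [0.4737, -0.2225, 0.2649]
eef_rot: [0.378, 0.926, 0.0, -0.001]
ft_force: [-0.8, 0.7, -6.3]
finger_gap: 0.084
gripper_force: 78.1
```

```bash
python3 - <<'E'
from lib import *
from cell import bot
o=bot.observe();print(o["tool_pos"],o["finger_gap"],o["ft_force"])
f=lambda im,x,y,w,h,k:cv2.resize(im[y:y+h,x:x+w],None,fx=k,fy=k,interpolation=cv2.INTER_CUBIC)
a=bot.snapshot("scene");b=bot.snapshot("side")
pickle.dump((a,b),open("two.pkl","wb"))
t=np.hstack([f(a["color"],90,170,150,185,2.6),f(b["color"],200,195,150,185,2.6)])
cv2.imwrite("pics/over.png",t)
E
```

```text
[ 0.47374814 -0.22248756  0.26493261] 0.0836821926149255 [-0.80946219  0.65577828 -6.2755971 ]
```

View pics/over.png

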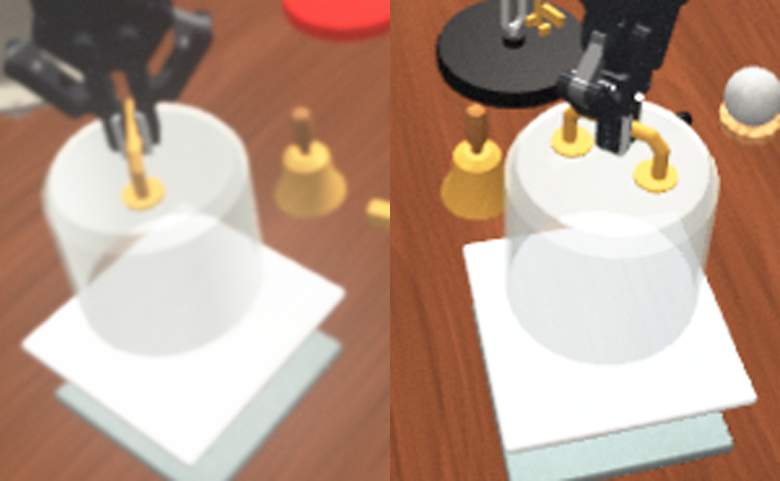

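The view shows the jar hanging upright over the middle of the plate. I'll lower the rim to about 0.090, then feel for the plate.

Call:
carry_out(
  increments=[
    {"offset": [0, 0, 0.016], "dr": [0, 0, 0], "hand": 0},
    {"offset": [0, 0, 0.016], "dr": [0, 0, 0], "hand": 0},
    {"offset": [0, 0, 0.016], "dr": [0, 0, 0], "hand": 0},
    {"offset": [0, 0, 0.01], "dr": [0, 0, 0], "hand": 0},
    {"offset": [0, 0, 0.006], "dr": [0, 0, 0], "hand": 0},
    {"offset": [0, 0, 0.004], "dr": [0, 0, 0], "hand": 0},
    {"offset": [0, 0, 0.002], "dr": [0, 0, 0], "hand": 0},
    {"offset": [0, 0, 0.002], "dr": [0, 0, 0], "hand": 0},
    {"offset": [0, 0, 0.002], "dr": [0, 0, 0], "hand": 0},
    {"offset": [0, 0, 0.0], "dr": [0, 0, 0], "hand": 0},
  ],
)

```text
time_s: 13.1
tool_pos: [0.474, -0.223, 0.2288]
eef_rot: [0.379, 0.926, -0.0, 0.0]
ft_force: [0.1, -0.3, -6.7]
finger_gap: 0.084
gripper_force: 78.2
```

Call:
carry_out(
  increments=[
    {"offset": [0, 0, 0.002], "dr": [0, 0, 0], "hand": 0},
    {"offset": [0, 0, 0.002], "dr": [0, 0, 0], "hand": 0},
    {"offset": [0, 0, 0.002], "dr": [0, 0, 0], "hand": 0},
  ],
)

```text
time_s: 13.48
tool_pos: [0.4741, -0.223, 0.2257]
eef_rot: [0.379, 0.926, -0.0, 0.0]
ft_force: [-0.2, -0.1, -5.9]
finger_gap: 0.086
gripper_force: 78.2
```

Call:
carry_out(
  increments=[
    {"offset": [0, 0, 0.002], "dr": [0, 0, 0], "hand": 0},
    {"offset": [0, 0, 0.002], "dr": [0, 0, 0], "hand": 0},
    {"offset": [0, 0, 0.002], "dr": [0, 0, 0], "hand": 0},
  ],
)

```text
time_s: 13.85
tool_pos: [0.4741, -0.2234, 0.2233]
eef_rot: [0.379, 0.926, -0.0, 0.0]
ft_force: [-2.9, -1.1, 0.1]
finger_gap: 0.088
gripper_force: 79.0
```

Call:
carry_out(
  increments=[
    {"offset": [0, 0, 0.002], "dr": [0, 0, 0], "hand": 0},
    {"offset": [0, 0, 0.002], "dr": [0, 0, 0], "hand": 0},
  ],
)

```text
time_s: 14.1
tool_pos: [0.474, -0.2238, 0.223]
eef_rot: [0.379, 0.925, -0.001, 0.001]
ft_force: [-8.2, 0.2, 14.0]
finger_gap: 0.087
gripper_force: 80.6
```

Call:
carry_out(
  increments=[
    {"offset": [0, 0, -0.002], "dr": [0, 0, 0], "hand": 0},
    {"offset": [0, 0, -0.0014], "dr": [0, 0, 0], "hand": 0},
    {"offset": [0, 0, 0], "dr": [0, 0, 0], "hand": 0},
  ],
)

```text
time_s: 14.48
tool_pos: [0.4741, -0.2234, 0.2231]
eef_rot: [0.379, 0.926, -0.0, 0.001]
ft_force: [-4.8, -2.3, 6.0]
finger_gap: 0.084
gripper_force: 79.3
```

Call:
carry_out(
  increments=[
    {"offset": [0, 0, -0.0014], "dr": [0, 0, 0], "hand": 0},
    {"offset": [0, 0, 0], "dr": [0, 0, 0], "hand": 0},
  ],
  grip_force=20,
)

```text
time_s: 14.72
tool_pos: [0.4742, -0.2232, 0.2232]
eef_rot: [0.379, 0.926, -0.0, 0.0]
ft_force: [-3.9, -3.1, 3.4]
finger_gap: 0.083
gripper_force: 79.1
```

Call:
carry_out(
  increments=[
    {"offset": [0, 0, 0], "dr": [0, 0, 0], "hand": 0.15},
    {"offset": [0, 0, 0], "dr": [0, 0, 0], "hand": 0.22},
    {"offset": [0, 0, 0], "dr": [0, 0, 0], "hand": 0.3},
    {"offset": [0, 0, 0], "dr": [0, 0, 0], "hand": 0.5},
    {"offset": [0, 0, 0], "dr": [0, 0, 0], "hand": 0.8},
    {"offset": [0, 0, 0], "dr": [0, 0, 0], "hand": 1},
    {"offset": [0, 0, 0], "dr": [0, 0, 0], "hand": 1},
  ],
)

```text
time_s: 15.6
tool_pos: [0.4741, -0.223, 0.2232]
eef_rot: [0.379, 0.926, -0.0, 0.0]
ft_force: [0.7, -0.8, 0.5]
finger_gap: 1.0
gripper_force: 0.0
```

The jar is let go. I'll rise straight up, then move back over the stand, turning about -17° and shutting the fingers.

Call:
carry_out(
  increments=[
    {"offset": [0, 0, -0.01], "dr": [0, 0, 0], "hand": 1},
    {"offset": [0, 0, -0.03], "dr": [0, 0, 0], "hand": 1},
    {"offset": [0, 0, -0.05], "dr": [0, 0, 0], "hand": 1},
    {"offset": [0, 0, -0.05], "dr": [0, 0, 0], "hand": 1},
    {"offset": [0, 0, -0.05], "dr": [0, 0, 0], "hand": 1},
    {"offset": [0, 0, -0.05], "dr": [0, 0, 0], "hand": 1},
    {"offset": [0, 0, 0], "dr": [0, 0, 0], "hand": 1},
  ],
)

```text
time_s: 16.48
tool_pos: [0.4747, -0.2234, 0.346]
eef_rot: [0.379, 0.926, -0.001, 0.003]
ft_force: [0.2, -0.5, -0.1]
finger_gap: 0.999
gripper_force: 0.0
```

Call:
carry_out(
  increments=[
    {"offset": [0.043, 0.051, 0], "dr": [0, 0, 0], "hand": 0},
    {"offset": [0.043, 0.051, 0], "dr": [0, 0, 0], "hand": 0},
    {"offset": [0.043, 0.051, 0], "dr": [0, 0, 0], "hand": 0},
    {"offset": [0.043, 0.051, 0], "dr": [0, 0, 0], "hand": 0},
    {"offset": [0.043, 0.051, 0], "dr": [0, 0, 0], "hand": 0},
    {"offset": [0.043, 0.051, 0], "dr": [0, 0, 0], "hand": 0},
    {"offset": [0.043, 0.051, 0], "dr": [0, 0, 0], "hand": 0},
    {"offset": [0.043, 0.051, 0], "dr": [0, 0, 0], "hand": 0},
    {"offset": [0.043, 0.051, 0], "dr": [0, 0, 0], "hand": 0},
    {"offset": [0.043, 0.051, 0], "dr": [0, 0, 0], "hand": 0},
    {"offset": [0.043, 0.051, 0], "dr": [0, 0, 0.3], "hand": 0},
    {"offset": [0, 0, 0], "dr": [0, 0, 0.3], "hand": 0},
  ],
)

```text
time_s: 17.98
tool_pos: [0.5016, 0.1449, 0.3422]
eef_rot: [0.514, 0.858, -0.0, -0.001]
ft_force: [-0.0, -1.0, 0.0]
finger_gap: -0.002
gripper_force: 0.0
```

Call:
carry_out(
  increments=[
    {"offset": [0, 0, 0], "dr": [0, 0, 0], "hand": 0},
    {"offset": [0, 0, 0], "dr": [0, 0, 0], "hand": 0},
  ],
)

```text
time_s: 18.23
tool_pos: [0.5019, 0.1425, 0.3428]
eef_rot: [0.512, 0.859, -0.0, -0.0]
ft_force: [0.4, -0.5, 0.4]
finger_gap: 0.004
gripper_force: 0.0
```

```bash
python3 - <<'E'
from lib import *
from cell import bot
o=bot.observe();print(o["tool_pos"],o["finger_gap"],o["joint_pos"],Ro.from_quat(o["eef_rot"]).as_matrix().round(3))
s=bot.snapshot("wrist");pickle.dump((s,o),open("w3.pkl","wb"));V=wristV(s,o)
p=proj(s,[[.506,.1765,.05],[.5375,.193,.112]],V);print(p)
x,y=np.clip((p[0]-[70,65]).astype(int),0,[372,254]);print(x,y)
f=lambda im,x,y,w,h,k:cv2.resize(im[y:y+h,x:x+w],None,fx=k,fy=k,interpolation=cv2.INTER_CUBIC)
b=bot.snapshot("side");a=bot.snapshot("scene");pickle.dump((a,b),open("three.pkl","wb"))
r=cv2.resize(np.vstack([a["color"][200:360,80:240],b["color"][215:375,200:360]]),(260,520))
cv2.imwrite("pics/w3.png",np.hstack([f(s["color"],x,y,130,130,4),r]))
E
```

```text
[0.50189727 0.14254312 0.34284396] 0.0035493319116188375 [ 1.29838867e-01  2.75417745e-01  1.31431175e+00 -1.26121404e-04
  1.55244951e+00 -3.66586660e-01] [[-0.476  0.879 -0.001]
 [ 0.879  0.476 -0.   ]
 [ 0.    -0.001 -1.   ]]
[[269.85630117 137.89034791]
 [298.72000162 142.78849206]]
199 72
```

View pics/w3.png

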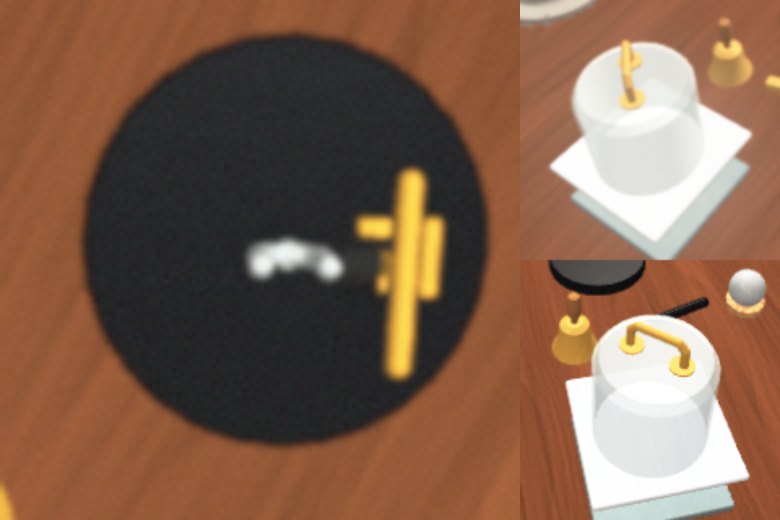

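The jar stands upright and centred on the plate. In the crop, the crossbar runs from (411,175) to (398,375), the fork tines are at (262,267) and (328,267), and the base circle is centred at (286,239).

```bash
python3 - <<'E'
from lib import *
s,o=pickle.load(open("w3.pkl","rb"));V=wristV(s,o)
g=lambda x,y,z:atz(s,(x/4+199,y/4+72),z,V)
A=g(411,175,.112);B=g(398,375,.112);F=(g(262,267,.09)+g(328,267,.09))/2;C=g(286,239,.015)
M=(A+B)/2;d=(A-B)[:2];print(A,B,M,np.linalg.norm(d));print("fork",F,"base",C)
y=d/np.linalg.norm(d);x=np.array([y[1],-y[0]]);print("stand x",x,np.degrees(np.arctan2(x[1],x[0])),"y",y,"bar in stand",(M-F)[:2]@x,(M-F)[:2]@y,(M-C)[:2]@x,(M-C)[:2]@y)
R=Ro.from_quat(o["eef_rot"]).as_matrix();print("tooly yaw",np.degrees(np.arctan2(R[1,1],R[0,1])))
c=(M[:2]-.035*x)
for n,sx,sy in(("start",.010,.016),):
    t=np.r_[c+sx*x+sy*y,o["tool_pos"][2]];print(n,t,tocmd(o,t-o["tool_pos"]))
E
```

```text
[0.52311287 0.2247943  0.112     ] [0.55313382 0.16621767 0.112     ] [0.53812334 0.19550599 0.112     ] 0.06582156452174306
fork [0.50668803 0.1798506  0.09      ] base [0.50505474 0.18364087 0.015     ]
stand x [0.88993064 0.45609589] 27.135467803545982 y [-0.45609589  0.88993064] bar in stand 0.035115608036369025 -0.00040530939214707996 0.034840399249153525 -0.004523321863309266
tooly yaw 28.443223800711863
start [0.50857754 0.19834248 0.34284396] [ 9.17641272e-02  6.49008676e-02 -2.99763988e-05]
```

Call:
carry_out(
  increments=[
    {"offset": [0.046, 0.0325, 0], "dr": [0, 0, 0.045], "hand": 0},
    {"offset": [0.046, 0.0325, 0.02], "dr": [0, 0, 0], "hand": 0},
    {"offset": [0, 0, 0.05], "dr": [0, 0, 0], "hand": 0},
    {"offset": [0, 0, 0.06], "dr": [0, 0, 0], "hand": 0},
    {"offset": [0, 0, 0.06], "dr": [0, 0, 0], "hand": 0},
    {"offset": [0, 0, 0.06], "dr": [0, 0, 0], "hand": 0},
    {"offset": [0, 0, 0.06], "dr": [0, 0, 0], "hand": 0},
    {"offset": [0, 0, 0.06], "dr": [0, 0, 0], "hand": 0},
    {"offset": [0, 0, 0.03], "dr": [0, 0, 0], "hand": 0},
    {"offset": [0, 0, 0.02], "dr": [0, 0, 0], "hand": 0},
    {"offset": [0, 0, 0], "dr": [0, 0, 0], "hand": 0},
  ],
)

```text
time_s: 19.75
tool_pos: [0.5096, 0.1986, 0.1331]
eef_rot: [0.522, 0.853, -0.0, -0.0]
ft_force: [0.2, 0.2, -0.7]
finger_gap: 0.002
gripper_force: 0.0
```

Call:
carry_out(
  increments=[
    {"offset": [0, 0, 0.02], "dr": [0, 0, 0], "hand": 0},
    {"offset": [0, 0, 0.02], "dr": [0, 0, 0], "hand": 0},
    {"offset": [0, 0, 0.014], "dr": [0, 0, 0], "hand": 0},
    {"offset": [0, 0, 0.01], "dr": [0, 0, 0], "hand": 0},
    {"offset": [0, 0, 0], "dr": [0, 0, 0], "hand": 0},
  ],
)

```text
time_s: 20.38
tool_pos: [0.5093, 0.1986, 0.1007]
eef_rot: [0.522, 0.853, -0.0, -0.0]
ft_force: [0.4, -0.3, 0.6]
finger_gap: -0.001
gripper_force: 0.0
```

Call:
carry_out(
  increments=[
    {"offset": [0, 0.01, 0], "dr": [0, 0, 0], "hand": 0},
    {"offset": [0, 0.01, 0], "dr": [0, 0, 0], "hand": 0},
    {"offset": [0, 0.01, 0], "dr": [0, 0, 0], "hand": 0},
    {"offset": [0, 0.01, 0], "dr": [0, 0, 0], "hand": 0},
    {"offset": [0, 0.01, 0], "dr": [0, 0, 0], "hand": 0},
  ],
)

```text
time_s: 21.0
tool_pos: [0.5317, 0.21, 0.1008]
eef_rot: [0.522, 0.853, -0.0, -0.0]
ft_force: [-1.6, -1.8, 0.2]
finger_gap: 0.003
gripper_force: 1.0
```

Call:
carry_out(
  increments=[
    {"offset": [0, 0.01, 0.004], "dr": [0, 0, 0], "hand": 0},
    {"offset": [0, 0.01, 0.008], "dr": [0, 0, 0], "hand": 0},
    {"offset": [0, 0.01, 0.008], "dr": [0, 0, 0], "hand": 0},
    {"offset": [0, 0.01, 0.008], "dr": [0, 0, 0], "hand": 0},
    {"offset": [0, 0.01, 0.008], "dr": [0, 0, 0], "hand": 0},
    {"offset": [0, 0, 0], "dr": [0, 0, 0], "hand": 0},
  ],
)

```text
time_s: 21.75
tool_pos: [0.5555, 0.2231, 0.0844]
eef_rot: [0.522, 0.853, 0.002, 0.001]
ft_force: [-2.9, 4.5, 9.7]
finger_gap: 0.002
gripper_force: 4.4
```

```bash
python3 - <<'E'
from lib import *
from cell import bot
o=bot.observe();print(o["tool_pos"],o["ft_force"],o["wrist_torque"])
c=np.array([.5069,.1795]);x=np.array([.8899,.4561]);y=np.array([-.4561,.8899]);d=o["tool_pos"][:2]-c;print(d@x,d@y)
f=lambda im,x,y,w,h,k:cv2.resize(im[y:y+h,x:x+w],None,fx=k,fy=k,interpolation=cv2.INTER_CUBIC)
a=bot.snapshot("scene");b=bot.snapshot("side")
cv2.imwrite("pics/push.png",np.hstack([f(a["color"],230,130,100,120,4),f(b["color"],205,120,100,120,4)]))
E
```

```text
[0.55552131 0.22307348 0.08443091] [-2.91066622  4.46312786  9.733744  ] [0.53630246 0.3938887  0.00510675]
0.06314196876488062 0.016599855308340624
```

View pics/push.png

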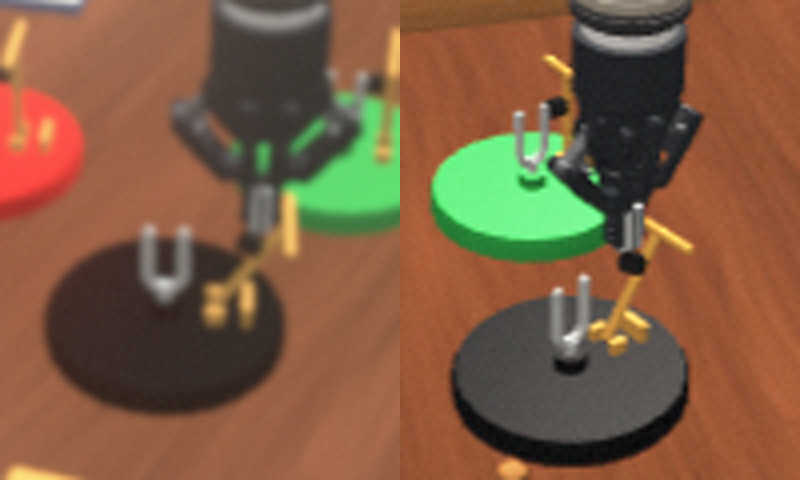

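The view shows the striker leaning out to about 0.6 rad, with the shut fingers behind the bar. The fingertips rest on the black hammer knob below the bar (side crop (630,262)). I'll ease up, shift 8 mm along the bar away from the knob, then push on.

Call:
carry_out(
  increments=[
    {"offset": [0, 0, -0.005], "dr": [0, 0, 0], "hand": 0},
    {"offset": [0.008, 0, 0], "dr": [0, 0, 0], "hand": 0},
    {"offset": [0.008, 0, 0], "dr": [0, 0, 0], "hand": 0},
    {"offset": [0, 0.004, 0.003], "dr": [0, 0, 0], "hand": 0},
    {"offset": [0, 0.004, 0.003], "dr": [0, 0, 0], "hand": 0},
    {"offset": [0, 0, 0], "dr": [0, 0, 0], "hand": 0},
  ],
)

```text
time_s: 22.6
tool_pos: [0.5539, 0.2305, 0.0824]
eef_rot: [0.522, 0.853, -0.0, -0.0]
ft_force: [-2.4, -0.2, 0.7]
finger_gap: -0.003
gripper_force: 1.5
```

Call:
carry_out(
  increments=[
    {"offset": [0, 0.004, 0.002], "dr": [0, 0, 0], "hand": 0},
    {"offset": [0, 0.004, 0.002], "dr": [0, 0, 0], "hand": 0},
    {"offset": [0, 0, 0], "dr": [0, 0, 0], "hand": 0},
  ],
)

```text
time_s: 22.98
tool_pos: [0.5571, 0.232, 0.0801]
eef_rot: [0.522, 0.853, -0.001, -0.0]
ft_force: [-3.5, -2.1, -0.8]
finger_gap: -0.003
gripper_force: 2.3
```

Call:
carry_out(
  increments=[
    {"offset": [0, 0.003, 0], "dr": [0, 0, 0], "hand": 0},
    {"offset": [0, 0, 0], "dr": [0, 0, 0], "hand": 0},
  ],
)

```text
time_s: 23.22
tool_pos: [0.5577, 0.2324, 0.0798]
eef_rot: [0.522, 0.853, -0.001, -0.001]
ft_force: [-6.5, -2.3, -2.5]
finger_gap: -0.002
gripper_force: 2.9
```

Call:
carry_out(
  increments=[
    {"offset": [0, 0.003, 0], "dr": [0, 0, 0], "hand": 0},
    {"offset": [0, 0, 0], "dr": [0, 0, 0], "hand": 0},
  ],
)

```text
time_s: 23.48
tool_pos: [0.5584, 0.2328, 0.0793]
eef_rot: [0.522, 0.853, -0.002, -0.002]
ft_force: [-6.9, -3.8, -3.0]
finger_gap: -0.003
gripper_force: 3.5
```

Call:
carry_out(
  increments=[
    {"offset": [0, 0.004, 0], "dr": [0, 0, 0], "hand": 0},
    {"offset": [0, 0, 0], "dr": [0, 0, 0], "hand": 0},
  ],
)

```text
time_s: 23.72
tool_pos: [0.5594, 0.2333, 0.0786]
eef_rot: [0.522, 0.853, -0.003, -0.002]
ft_force: [-7.3, -4.7, -5.6]
finger_gap: -0.003
gripper_force: 4.3
```

```bash
python3 - <<'E'
from lib import *
from cell import bot
c=np.array([.5069,.1795]);x=np.array([.8899,.4561]);y=np.array([-.4561,.8899])
def P(th,v): return np.r_[c+x*(.035+.085*np.sin(th))+y*v,.027+.085*np.cos(th)]
for n in("side","scene"):
    s=bot.snapshot(n);h=cv2.cvtColor(s["color"],cv2.COLOR_BGR2HSV)
    m=(h[...,0]>12)&(h[...,0]<28)&(h[...,1]>120)&(h[...,2]>130)
    e=proj(s,[P(t,-.030) for t in(0,.55,.6,.65,.7)],s["view"]);print(n,e.round(1))
    u,v=e[3].astype(int);print("\n".join("".join("#" if q else "." for q in m[r,u-16:u+14]) for r in range(v-14,v+14)),u-16,v-14)
E
```

```text
side [[265.4 183.4]
 [277.  181. ]
 [277.9 181.2]
 [278.7 181.5]
 [279.5 181.8]]
..............................
..............................
..............................
..............................
..............................
..............................
..............................
....###.......................
....####......................
.....#####....................
.....#######..................
.......######.................
.......#######................
......##########..............
......####.#######............
.....####....#####............
.....###......####............
......##......................
..............................
..............................
..............................
..............................
.####.........................
.####.........................
####..........................
###...........................
###...........................
##............................ 262 167
scene [[285.1 188.5]
 [302.1 192.8]
 [303.4 193.6]
 [304.7 194.3]
 [305.9 195.2]]
..#............##.............
...#...........###............
...............###............
...............###............
...............####...........
..............#####...........
..............#####...........
..............#####...........
.............#######..........
...........##############.#...
..........##########..........
..........##########..........
..........##########..........
..........##########..........
.........###..######..........
.....######....#####..........
....######......###...........
...######.....................
..#####.......................
.#####........................
######........................
######........................
######........................
######........................
..####........................
..####........................
..####........................
..####........................ 288 180
```

The bar end, at side (279,182) and scene (305,195), matches 0.65–0.70 rad, and the force has risen past the spring's 4 N, so the striker is at its stop. I'll slide sideways off the bar's end.

Call:
carry_out(
  increments=[
    {"offset": [0.05, 0, 0], "dr": [0, 0, 0], "hand": 0},
    {"offset": [0.05, 0, 0], "dr": [0, 0, 0], "hand": 0},
    {"offset": [0, 0, 0], "dr": [0, 0, 0], "hand": 0},
    {"offset": [0, 0, 0], "dr": [0, 0, 0], "hand": 0},
  ],
)

```text
time_s: 24.32
tool_pos: [0.5402, 0.2789, 0.0811]
eef_rot: [0.522, 0.853, 0.001, 0.001]
ft_force: [0.5, -0.1, 0.5]
finger_gap: 0.001
gripper_force: 0.0
```

```bash
python3 - <<'E'
from lib import *
from cell import bot
o=bot.observe();print(o["tool_pos"],o["ft_force"])
c=np.array([.5069,.1795]);x=np.array([.8899,.4561]);y=np.array([-.4561,.8899])
def P(th,v): return np.r_[c+x*(.035+.085*np.sin(th))+y*v,.027+.085*np.cos(th)]
s=bot.snapshot("side");h=cv2.cvtColor(s["color"],cv2.COLOR_BGR2HSV)
m=(h[...,0]>12)&(h[...,0]<28)&(h[...,1]>120)&(h[...,2]>130)
e=proj(s,[P(t,v) for t in(0,.1,.7) for v in(-.03,.03)],s["view"]);print(e.round(1))
print("\n".join("".join("#" if q else "." for q in m[r,235:290]) for r in range(160,205)))
E
```

```text
[0.54023631 0.27889197 0.08106949] [ 0.49883375 -0.08003632  0.45419077]
[[265.4 183.4]
 [250.8 173.9]
 [267.7 182.3]
 [253.  172.9]
 [279.5 181.8]
 [265.  172.7]]
.......................................................
.......................................................
...........................#...........................
.......................................................
............................#..........................
.......................................................
.......................................................
.......................................................
.......................................................
.......................................................
.......................................................
.......................................................
.......................................................
............................#..........................
..............###......................................
...............###.....................................
...............#####.......#............
[... 883 characters left out ...]
............................
....................####...............................
....................####...............................
.....................####..............................
.....................#####.............................
.....................#######...........................
.....................########..........................
....................##########.........................
...................#############.......................
..................###############......................
.................######..#######.......................
.................######....#####.......................
.................##########.####.......................
```

The striker is back at the fork, with the bar from (250,174) to (265,184) matching 0 rad. I'll rise clear and hand in.

Call:
carry_out(
  increments=[
    {"offset": [0, 0, -0.03], "dr": [0, 0, 0], "hand": 0},
    {"offset": [0, 0, -0.06], "dr": [0, 0, 0], "hand": 0},
    {"offset": [0, 0, -0.06], "dr": [0, 0, 0], "hand": 0},
    {"offset": [0, 0, -0.06], "dr": [0, 0, 0], "hand": 0},
    {"offset": [0, 0, -0.03], "dr": [0, 0, 0], "hand": 0},
    {"offset": [0, 0, 0], "dr": [0, 0, 0], "hand": 0},
    {"offset": [0, 0, 0], "dr": [0, 0, 0], "hand": 0},
  ],
)

```text
time_s: 25.25
tool_pos: [0.5388, 0.2786, 0.1995]
eef_rot: [0.522, 0.853, -0.001, -0.001]
ft_force: [-1.3, 0.4, -0.8]
finger_gap: -0.002
gripper_force: 0.0
```

```bash
python3 -c "
from cell import bot
o=bot.observe();print(o['tool_pos'],o['ft_force']);print(bot.job_done())"
```

```text
[0.5387546  0.27861244 0.19947298] [-1.30024409  0.42941186 -0.84686829]
the job is handed in; nothing more can be done
None
```

I set the jar down upright near the middle of the platform, pushed the striker to its stop and slipped it off so it returned to the fork, and handed the job in at about 25 s; no verdict came back, and the snap-back speed was not measured.

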